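# Walk the heat sink round to the fence

### The job

Walk the heavy finned heat sink across the bench to the aluminium fence by pushing its ends in turn with the fingertips, never lifting it: first push its right-hand end (as seen from the robot) forward until that end is clearly nearer the fence than the left, by about 2 cm, then push the left-hand end forward until it leads by as much. Then push it home, so that its far long side lies flush against the fence over its whole length, neither end sticking out past the fence's ends. Leave the other things on the bench where they are.

Things in the scene. Friction and masses are not known exactly. Their poses are not given: they have to be found in the camera images.
- heat_sink: Loose aluminium heat sink, 0.9 kg, 90 (x) x 160 (y) x 45 mm high, fins along its length; its sides can be pushed at any height. Origin: centre of underside. +x long side (far) goes to the fence, -x side is nearest the robot, +y is its left-hand end. Starts turned 0.3 to 0.7 rad clockwise from the fence, left end leading. Pushed near one end (3 to 12 N) it turns and the other end backs a little.
- corner_left (a point): Left end of the heat sink's far long side: the corner at x = +45 mm, y = +80 mm in the heat sink's frame, 20 mm above its underside.
- corner_right (a point): Right end of the heat sink's far long side: the corner at x = +45 mm, y = -80 mm in the heat sink's frame, 20 mm above its underside.
- fence: Fixed aluminium angle, 280 mm long (its y), 40 mm high, standing on the bench beyond the heat sink, with a 64 mm deep foot behind its upright face. Origin at bench level, at mid-length of its flat front face, which is the plane x = 0 of its frame and looks to its -x, towards the robot. Its +y is to the left.
- corner_plate: Square steel clamping plate, 26 mm, fixed on the fence's foot behind its upright, its axes turned 45 degrees counter-clockwise from the fence's. The angle between its y and the heat sink's y is 0.785 rad when the heat sink is parallel to the fence, less when the right end leads, more when the left leads. Origin under its centre, 37 mm behind the fence's front face.
- screw_bin: Small open black bin of screws, 100 x 68 x 45 mm, to the left of the work; to be left alone. Origin at the centre of its underside.
- torque_driver: Black torque screwdriver lying on the bench, 186 mm long, 34 mm thick, to the right of the work; to be left alone. Origin at the centre of its underside.
- board: Green circuit board, 62 x 110 x 18 mm, lying to the right of the work; to be left alone. Origin at the centre of its underside.
There are look-alikes about, which are no part of the job. Leave any brown look-alike of the heat_sink alone.

How it is judged:
By the outcome, as a careful person would: the job done as asked, in the order asked, and still so for the second after the job is handed in, with the robot touching nothing.
It also fails if it takes over 67 s, if anything falls off the work surface, if the arm or the gripper's body presses on something with over 40 N, if the wrist force passes 120 N, or if a joint passes its speed limit or range.

### The arm

A 6-joint arm with a two-finger parallel gripper is mounted at the origin on a cart in front of the work surface, level with it; the furniture and walls round the work are solid. World frame = base frame: x ahead of the robot, y to its left, z up, the work surface at z = 0. Lengths are in mm, angles in rad, forces in N, time in s.
With the tool pointing down it reaches from about 350 to 975 mm from the base axis. Payload 7.1 kg.
Tool frame: the origin (TCP) lies on the centre line of the jaws, within the pads' length; the fingertips stand 8 mm ahead of it and the grasp point (between the pads) lies 11 mm behind it; z points along the fingers, x is the direction in which the jaws open and shut, and the axes are right-handed (so a half turn about z gives the same grasp; the last joint's range is limited). The gripper opens to 88 mm and grips with 3 to 60 N. Pads are 20 mm wide; open, the fingers measure 115 mm over their backs; the gripper's body (75 mm by 178 mm) begins 61 mm behind the grasp point.
Start: joints at [-1.218, 0.423, 1.63, -0, 1.089, -0.019], TCP at [227.074, -582.273, 230.675] pointing down, gripper open.
Joint ranges: [-3, 3], [-0.9, 2.11], [0.09, 2.58], [-1.31, 4.45], [0.11, 2.69], [-2.54, 2.54]. Speed limits (rad/s): [2.39, 2.39, 3.01, 3.14, 3.14, 3.14].

### API

Orientations are given as a rotation vector (axis times angle).
In Python, from workcell import ctrl gives the robot as it stands.
- The arm moves only by the shell command python3 -m handwheel 'ROWS'. ROWS is JSON, a list of rows, each a list of 3 entries, a list of its own where there are three numbers: the turn, a rotation vector about the tool's x, y, z in rad, then the shift along the tool's x, y, z in mm, then the opening, from 0 (shut) to 1 (fully open). In form: [[[ax, ay, az], [tx, ty, tz], jaw], ...]. A call has exactly 10 rows; each row shifts and turns the pose as measured when the row begins, along the tool's axes as they then stand; what a row does not reach is not made up. A row lasts 1/12 s, in which the tool goes at most 41.7 mm and 7.16 degrees, less where a joint would pass 70% of its speed; a pose out of reach is approached as far as the arm can. A call with a gripper value outside its range is refused whole. The fingers move at their own pace and stop on an object; the grip force is fixed at half the most. Time passes only in rows, so rows that do not move let the fingers close, or fill a call up. It gives the time, the measured TCP pose, the force and the opening at its end, in the units of the state.
- ctrl.get_obs(): the state, without advancing time (a new reading comes with each control period).
- ctrl.get_image(name): name is "side" or "top" or "wrist"; returns a dict with "pixels" (384x512x3 uint8, red, green, blue), "camera_matrix" (3x3 intrinsics, pixels), "dist" ([k1, k2, p1, p2, k3] as OpenCV has them; the pictures are not rectified), "rvec" (rotation vector, rad) and "tvec" (3), from world to camera coordinates, as OpenCV has them. Camera axes: x right, y down, z forward; pixel columns grow to the right and rows downward; lengths in mm; the calibration is good to about 2 mm. A picture is of the moment at which its call begins. There is no depth.
- ctrl.close_job(): hands the job in, once; it reports no verdict.
Trained networks look in a picture, given as the dict that the camera call returned (one of the last four; its "shot" number tells which), for a name from the list of things; names that differ only in an ending like _2 or _b are one class to them, and where a whole thing is asked for, a point or a joint stands for the part that bears it (a point fixed in the world has none). Each returns a list of dicts, best first, with "score" (0 to 1); they miss things now and then, are a little off and sometimes report something else, mostly with a low value. They report only what shows in the picture. A call takes as long as a camera call. They do not tell look-alikes from the thing itself.
- ctrl.look_for(picture, query): "position" ([x, y, z] in mm, in the coordinates of the camera as it stood for that picture, good to about 4 mm: the middle of the surface that is visible of it).
- ctrl.spot_point(picture, query): "position" ([x, y, z] in mm, in the coordinates of the camera as it stood for that picture, good to about 4 mm: a listed point, or the origin of a listed thing).
The state is a dict: "t": time; "qpos": joint angles; "qvel": joint speeds; "joint_torque": joint torques, N m; "ee_pos": TCP position; "orientation": TCP orientation; "ft_force": force on the tool from outside, world axes, zero at the start; "moment": the same for the moment, N m; "width": finger opening in mm.
Only numpy, scipy, OpenCV 4.12 (cv2) and the standard library are available. Lean on these libraries where they do the work, as an engineer would, in place of code of your own. Each camera call takes 0.05 s, during which the arm holds its last target.

## Working session

There is one attempt and no reset: what is moved stays moved. The work goes in short steps, Python scripts to look and compute and a shell command to move; the robot and the scene stay as the last step left them, time stands still between calls to the robot, and variables do not carry over. Pictures are saved under pics/ and viewed, and the job is handed in when it is done.

```bash
ls; mkdir -p pics; cat > h.py <<'E'
import numpy as np, cv2
from workcell import ctrl
def shot(name,fn=None):
    p=ctrl.get_image(name)
    if fn: cv2.imwrite('pics/'+fn,cv2.cvtColor(np.asarray(p['pixels']),cv2.COLOR_RGB2BGR))
    return p
def w(p,pos):
    R=cv2.Rodrigues(np.array(p['rvec'],float))[0]
    return R.T@(np.array(pos,float)-np.array(p['tvec'],float).ravel())
def proj(p,X):
    return cv2.projectPoints(np.array(X,float).reshape(-1,1,3),np.array(p['rvec'],float),np.array(p['tvec'],float),np.array(p['camera_matrix'],float),np.array(p['dist'],float))[0].reshape(-1,2)
def back(p,uv,z):
    n=cv2.undistortPoints(np.array(uv,float).reshape(-1,1,2),np.array(p['camera_matrix'],float),np.array(p['dist'],float)).reshape(-1,2)
    R=cv2.Rodrigues(np.array(p['rvec'],float))[0];c=-R.T@np.array(p['tvec'],float).ravel()
    out=[]
    for a in n:
        d=R.T@np.array([a[0],a[1],1.]);out.append(c+d*(z-c[2])/d[2])
    return np.array(out)
E
python3 - <<'E'
from h import *
np.set_printoptions(precision=1,suppress=True)
for c in ['top','side']:
    p=shot(c,c+'0.png')
    for q in ['heat_sink','corner_left','corner_right','fence','corner_plate','screw_bin','torque_driver','board']:
        for d in ctrl.spot_point(p,q): print(c,q,round(d['score'],2),w(p,d['position']))
o=ctrl.get_obs();print(o['t'],o['ee_pos'],o['orientation'],o['ft_force'])
E
```

```text
pics
top heat_sink 0.94 [ 495.4 -210.8    0.4]
top heat_sink 0.81 [549.9  43.4   0.9]
top corner_left 0.95 [ 536.2 -127.1   20.1]
top corner_right 0.59 [ 551.9 -282.2   21.9]
top corner_right 0.56 [566.1 -39.   20.1]
top fence 0.57 [703.4  67.8   0.5]
top screw_bin 0.62 [462.3 368.3  -4.1]
top board 0.78 [ 630.6 -360.7   -4.4]
side heat_sink 0.97 [ 496.4 -208.5   -3.1]
side heat_sink 0.8 [549.7  55.1  -3.4]
side corner_left 0.62 [463.6 375.5  -0.3]
side corner_left 0.59 [618.8 116.8  19.5]
side corner_right 0.64 [562.  -37.4  23. ]
side corner_right 0.64 [ 558.3 -277.9   21.2]
side fence 0.65 [703.6  68.5   3.5]
side corner_plate 0.46 [737.9  81.   10.1]
side screw_bin 0.67 [461.3 371.6  -1.6]
side torque_driver 0.62 [ 468.7 -360.     0.3]
side board 0.75 [ 636.5 -361.3    1.9]
0.9 [ 227.1 -582.3  230.7] [-2.6  1.8 -0. ] [-0.2  1.   1.2]
```

View pics/top0.png

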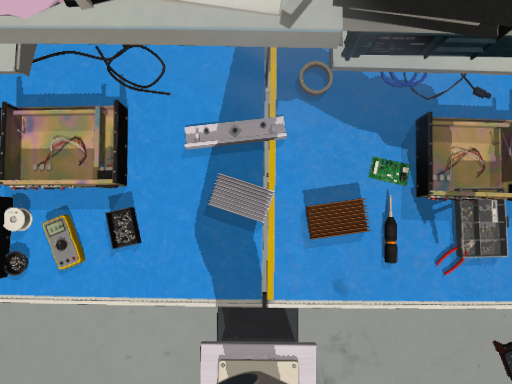

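View pics/side0.png

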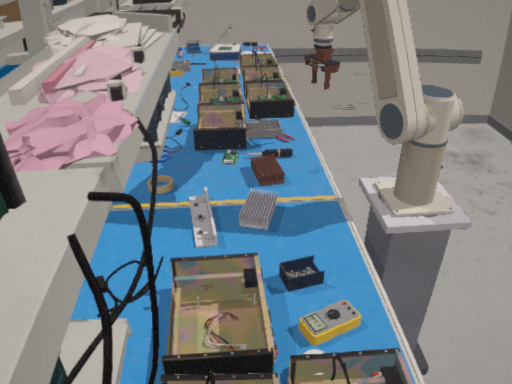

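The top view shows the silver heat sink at about (241,197), the fence at (235,132), the brown look-alike at (337,218), and the bin, driver and board off to the sides. I'll zoom in to get corners.

```bash
python3 - <<'E'
from h import *
im=cv2.imread('pics/top0.png')[105:235,170:300]
cv2.imwrite('pics/top0z.png',cv2.resize(im,(780,780)[:2],interpolation=cv2.INTER_CUBIC)[:600])
im=cv2.imread('pics/side0.png')[175:255,170:290]
cv2.imwrite('pics/side0z.png',cv2.resize(im,(780,520),interpolation=cv2.INTER_CUBIC))
E
```

```text
(no output)
```

View pics/top0z.png

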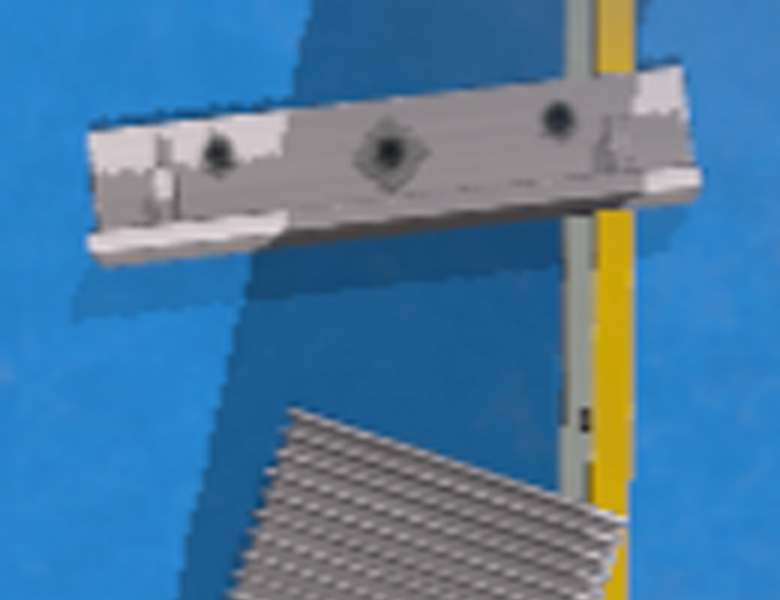

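View pics/side0z.png

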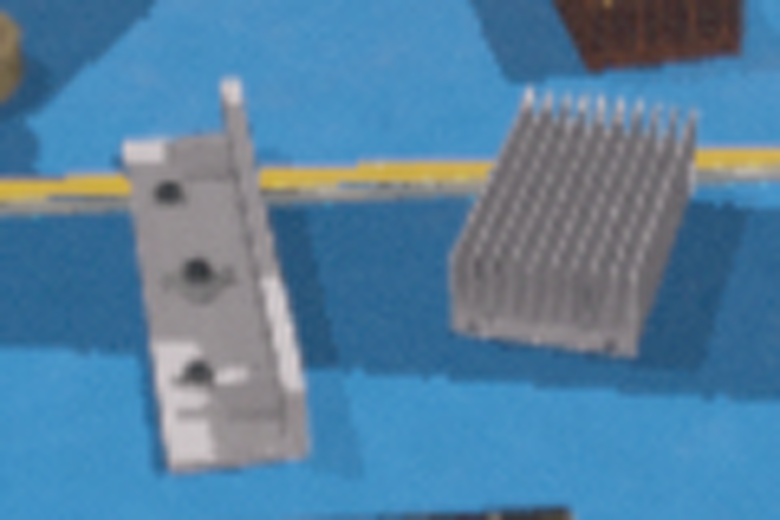

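```bash
python3 - <<'E'
from h import *
np.set_printoptions(precision=1,suppress=True)
p=shot('top')
Z=lambda a:[(170+x/6-.5+.08,105+y/6-.42) for x,y in a]
fb=back(p,Z([(100,267),(696,204)]),0); ft=back(p,Z([(90,240),(702,176)]),40)
print('fence',fb,ft,np.linalg.norm(fb[0]-fb[1]),np.linalg.norm(ft[0]-ft[1]))
for f in(fb,ft):
  d=f[0]-f[1];print(np.arctan2(-d[0],d[1]),f.mean(0))
h=back(p,Z([(290,408),(625,520)]),45);print(h,np.linalg.norm(h[0]-h[1]),np.arctan2(-(h[0]-h[1])[0],(h[0]-h[1])[1]))
R=cv2.Rodrigues(np.array(p['rvec']))[0];print('cam',-R.T@np.array(p['tvec']))
q=shot('side');R=cv2.Rodrigues(np.array(q['rvec']))[0];print('cam',-R.T@np.array(q['tvec']))
S=lambda a:[(170+x/6.5-.42,175+y/6.5-.42) for x,y in a]
print('side fence bottoms',back(q,S([(300,460)]),0),'foot far',back(q,S([(168,470),(125,160)]),0),back(q,S([(232,82),(290,385)]),40))
print('hs side top: FL, FR, NR ',back(q,S([(452,255),(527,95),(693,115)]),45))
print('hs side bottom: FL,NL',back(q,S([(455,332),(637,355)]),0))
print(proj(p,[[700,70,40],[550,50,45]]))
E
```

```text
fence [[685.6 208.7  -0. ]
 [719.5 -70.3   0. ]] [[691.3 207.   40. ]
 [724.8 -70.3  40. ]] 280.99227338491653 279.352924561664
0.12105024983363709 [702.6  69.2  -0. ]
0.12005706521739655 [708.1  68.4  40. ]
[[615.4 114.2  45. ]
 [567.1 -36.8  45. ]] 158.56981552928485 -0.30958832272680975
cam [ 483.3    8.8 1226.7]
cam [ 646.1 1226.1  794.6]
side fence bottoms [[688.5 210.2   0. ]] foot far [[748.4 213.3   0. ]
 [782.3 -54.9   0. ]] [[722.8 -64.2  40. ]
 [690.8 206.7  40. ]]
hs side top: FL, FR, NR  [[614.  115.7  45. ]
 [568.5 -29.7  45. ]
 [484.8  -2.7  45. ]]
hs side bottom: FL,NL [[613.5 115.7   0. ]
 [527.6 141.4   0. ]]
[[235.  142.1]
 [241.3 197.1]]
```

```bash
cat >> h.py <<'E'
from scipy.spatial.transform import Rotation as Ro
np.set_printoptions(precision=3,suppress=True)
FO=np.array([705.,69.]);FY=0.12
N=np.array([np.cos(FY),np.sin(FY)]);T=np.array([-np.sin(FY),np.cos(FY)])
def ff(p): d=np.array(p)[:2]-FO; return np.array([d@N,d@T])   # fence frame (x,y)
def unff(p): return FO+p[0]*N+p[1]*T
def need(tx,ty,tz):
    o=ctrl.get_obs();M=Ro.from_rotvec(o['orientation']).as_matrix()
    e=np.array(o['ee_pos']);d=np.array([tx,ty,tz])-e
    print('t',round(o['t'],2),'tcp',e.round(1),'fence-frame',ff(e).round(1),'F',np.round(o['ft_force'],1),'w',o['width'])
    print('tool x',M[:,0],'y',M[:,1],'z',M[:,2]); print('shift in tool axes',(M.T@d).round(1))
    # turn to jaw axis along T, tool z straight down
    for s in(1,-1):
        x=np.r_[s*T,0];z=np.array([0,0,-1.]);G=np.c_[x,np.cross(z,x),z]
        print('turn',Ro.from_matrix(M.T@G).as_rotvec())
E
python3 - <<'E'
from h import *
print(ctrl.get_obs()['qpos'])
need(440,-15,150)
E
```

```text
[-1.218  0.423  1.63   0.     1.089 -0.019]
t 1.0 tcp [ 227.1 -582.3  230.7] fence-frame [-552.4 -589.4] F [ 0.5 -0.3 -0.2] w 87.77312244698678
tool x [ 0.363 -0.932 -0.   ] y [-0.932 -0.363 -0.   ] z [ 0.  0. -1.]
shift in tool axes [-451.1 -404.5   80.7]
turn [-0.   -0.   -2.89]
turn [-0.     0.     0.252]
```

```bash
python3 -m handwheel '[[[0,0,0.125],[0,0,0],0],[[0,0,0.125],[0,0,0],0],[[0,0,0.02],[-35,-18,0],0],[[0,0,0],[-35,-18,4],0],[[0,0,0],[-35,-18,4],0],[[0,0,0],[-35,-18,4],0],[[0,0,0],[-35,-18,4],0],[[0,0,0],[-35,-18,4],0],[[0,0,0],[-35,-18,4],0],[[0,0,0],[-35,-18,4],0]]'; python3 - <<'E'
from h import *
need(440,-15,150)
E
```

```text
t: 1.83
ee_pos: [347.2, -287.9, 201.7]
orientation: [2.302, -2.132, 0.014]
ft_force: [1.6, 0.2, 0.0]
width: 25.1
t 1.83 tcp [ 347.2 -287.9  201.7] fence-frame [-398.  -311.5] F [1.6 0.2 0. ] w 25.113692809329184
tool x [ 0.076 -0.997  0.009] y [-0.997 -0.077 -0.003] z [ 0.004 -0.009 -1.   ]
shift in tool axes [-265.5 -113.3   49.7]
turn [-0.014  0.005  3.098]
turn [-0.003 -0.009 -0.043]
```

```bash
python3 -m handwheel '[[[0,-0.009,-0.043],[-33,-14,6],0],[[0,0,0],[-33,-15,6],0],[[0,0,0],[-33,-15,6],0],[[0,0,0],[-33,-15,6],0],[[0,0,0],[-33,-15,6],0],[[0,0,0],[-33,-15,6],0],[[0,0,0],[-33,-15,6],0],[[0,0,0],[-32,-15,6],0],[[0,0,0],[0,0,0],0],[[0,0,0],[0,0,0],0]]'; python3 - <<'E'
from h import *
need(440,-5,22)
p=shot('top','top1.png');
for q in ['heat_sink','corner_left','corner_right']:
        for d in ctrl.spot_point(p,q): print(q,round(d['score'],2),w(p,d['position']))
E
```

```text
t: 2.67
ee_pos: [441.1, 6.8, 154.1]
orientation: [-2.355, 2.069, -0.016]
ft_force: [-0.3, -0.9, -0.2]
width: 0.5
t 2.67 tcp [441.1   6.8 154.1] fence-frame [-269.4  -30.2] F [-0.3 -0.9 -0.2] w 0.5306186531440295
tool x [ 0.129 -0.992  0.003] y [-0.992 -0.129 -0.012] z [ 0.012 -0.001 -1.   ]
shift in tool axes [ 11.2   4.2 132.1]
turn [ 0.005 -0.018 -3.133]
turn [-0.012 -0.003  0.009]
heat_sink 0.96 [548.367  44.66    2.747]
heat_sink 0.78 [ 500.56  -211.74    -0.414]
corner_left 0.69 [ 533.242 -126.334   18.203]
corner_left 0.57 [616.498 114.227  19.781]
corner_right 0.88 [564.12  -38.477  21.92 ]
corner_right 0.78 [ 556.801 -284.701   22.584]
```

```bash
python3 -m handwheel '[[[-0.012,0,0.009],[6,0,20],0],[[0,0,0],[3,0,20],0],[[0,0,0],[0,0,20],0],[[0,0,0],[0,0,20],0],[[0,0,0],[0,0,20],0],[[0,0,0],[0,0,20],0],[[0,0,0],[0,0,12],0],[[0,0,0],[0,-6,0],0],[[0,0,0],[0,-8,0],0],[[0,0,0],[0,-8,0],0]]'; python3 - <<'E'
from h import *
need(440,-5,22)
E
```

```text
t: 3.7
ee_pos: [466.4, -17.0, 21.7]
orientation: [-2.318, 2.118, -0.013]
ft_force: [0.3, -0.2, 0.3]
width: 0.6
t 3.7 tcp [466.4 -17.   21.7] fence-frame [-247.2  -56.8] F [ 0.3 -0.2  0.3] w 0.6290367936007779
tool x [ 0.09  -0.996  0.005] y [-0.996 -0.09  -0.007] z [ 0.007 -0.004 -1.   ]
shift in tool axes [-14.3  25.2  -0.6]
turn [-0.008  0.011  3.111]
turn [-0.007 -0.005 -0.03 ]
```

```bash
python3 -m handwheel '[[[-0.007,0,-0.03],[-5,0,0],0],[[0,0,0],[-6,0,0],0],[[0,0,0],[-5,0,0],0],[[0,0,0],[0,-4,0],0],[[0,0,0],[0,-6,0],0],[[0,0,0],[0,-6,0],0],[[0,0,0],[1,-6,0],0],[[0,0,0],[1,-6,0],0],[[0,0,0],[0,0,0],0],[[0,0,0],[0,0,0],0]]'; python3 - <<'E'
from h import *
p=shot('top','top2.png')
im=cv2.imread('pics/top2.png')[125:255,180:310]
cv2.imwrite('pics/top2z.png',cv2.resize(im,(600,600),interpolation=cv2.INTER_CUBIC))
need(440,-5,22)
for q in ['heat_sink','corner_left','corner_right']:
        for d in ctrl.spot_point(p,q): print(q,round(d['score'],2),w(p,d['position']),ff(w(p,d['position'])))
E
```

```text
t: 4.53
ee_pos: [496.1, 1.8, 24.7]
orientation: [2.351, -2.077, 0.005]
ft_force: [-3.8, -2.2, 1.4]
width: 0.1
t 4.58 tcp [496.2   1.7  24.8] fence-frame [-215.4  -41.8] F [-1.3 -1.8  0.2] w 0.6463219676185799
tool x [ 0.123 -0.992  0.006] y [-0.992 -0.123  0.001] z [-0.    -0.006 -1.   ]
shift in tool axes [-0.2 56.6  2.8]
turn [ 0.009  0.002 -3.138]
turn [ 0.001 -0.006  0.003]
heat_sink 0.89 [ 496.107 -213.094    0.358] [-241.161 -255.058]
heat_sink 0.59 [566.725  51.907   2.694] [-139.327   -0.417]
corner_left 0.8 [ 531.907 -127.336   20.114] [-195.352 -174.202]
corner_left 0.57 [618.695 131.888  23.228] [-78.156  72.768]
corner_left 0.42 [ 632.884 -360.598   -2.224] [-123.026 -417.876]
corner_left 0.34 [565.66   51.19    2.317] [-140.47    -1.002]
corner_right 0.97 [ 553.972 -283.272   18.646] [-192.113 -331.658]
corner_right 0.79 [596.104 -25.365  19.657] [-119.409  -80.65 ]
```

View pics/top2z.png

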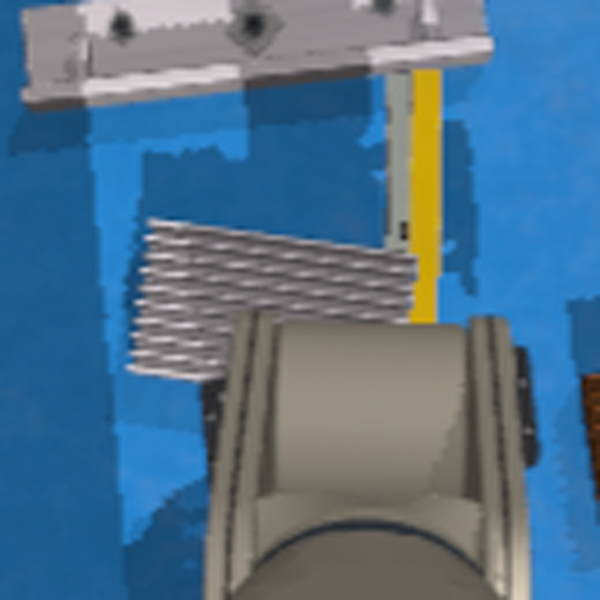

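```bash
python3 -m handwheel '[[[0,-0.006,0],[2,-6,1],0],[[0,0,0],[3,-6,1],0],[[0,0,0],[3,-6,0],0],[[0,0,0],[3,-6,0],0],[[0,0,0],[3,-6,0],0],[[0,0,0],[3,-6,0],0],[[0,0,0],[3,-6,0],0],[[0,0,0],[0,0,0],0],[[0,0,0],[0,0,0],0],[[0,0,0],[0,0,0],0]]'; cat >>h.py <<'E'
def look(k,box=(180,125)):
    p=shot('top','top%s.png'%k)
    im=cv2.imread('pics/top%s.png'%k)[box[1]:box[1]+130,box[0]:box[0]+130]
    cv2.imwrite('pics/top%sz.png'%k,cv2.resize(im,(600,600),interpolation=cv2.INTER_CUBIC))
    need(440,-5,22)
    s=shot('side','side%s.png'%k)
    for n,P in(('top',p),('side',s)):
      for q in ['heat_sink','corner_left','corner_right']:
        for d in ctrl.spot_point(P,q):
            x=w(P,d['position'])
            if x[1]>-110 and d['score']>.4: print(n,q,round(d['score'],2),x.round(1),'ff',ff(x).round(1))
    return p
E
python3 -c "
from h import *
look(3)"
```

```text
t: 5.57
ee_pos: [543.1, -14.5, 22.5]
orientation: [2.353, -2.08, -0.006]
ft_force: [-2.6, 1.1, 2.6]
width: 0.4
t 5.62 tcp [543.1 -14.4  22.5] fence-frame [-170.7  -63.5] F [-1.6 -0.4  2.1] w 0.38176625467925634
tool x [ 0.123 -0.992 -0.002] y [-0.992 -0.123  0.003] z [-0.004  0.001 -1.   ]
shift in tool axes [-22.  101.2   0.9]
turn [-0.002  0.005 -3.139]
turn [0.003 0.002 0.003]
top heat_sink 0.94 [582.   50.2   0.7] ff [-124.3   -4. ]
top corner_left 0.71 [599.1 143.2  19.1] ff [-96.3  86.3]
top corner_right 0.62 [646.7  -2.2  23.7] ff [-66.4 -63.8]
side heat_sink 0.92 [584.1  59.5   1.6] ff [-121.1    5. ]
side corner_left 0.8 [601.4 151.5  21.3] ff [-93.   94.4]
side corner_right 0.95 [645.1  -5.3  19.5] ff [-68.4 -66.6]
```

View pics/top3z.png

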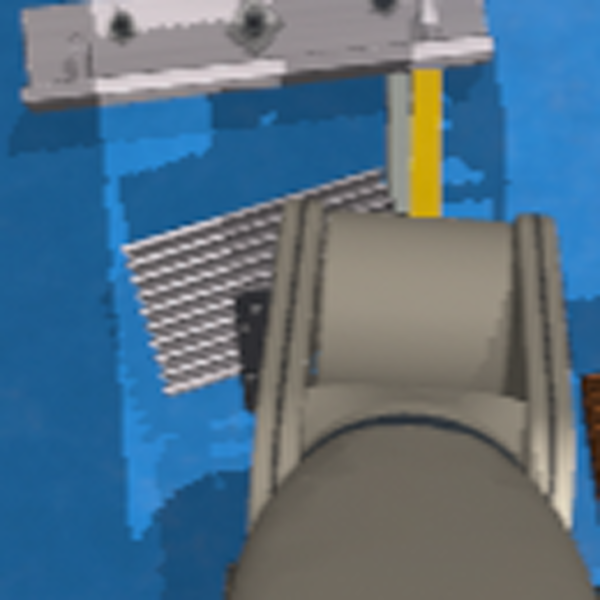

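```bash
python3 -m handwheel '[[[0,0,0],[0,15,0],0],[[0,0,0],[0,18,0],0],[[0,0,0],[0,15,0],0],[[0,0,0],[-20,0,0],0],[[0,0,0],[-28,0,0],0],[[0,0,0],[-28,0,0],0],[[0,0,0],[-28,0,0],0],[[0,0,0],[-20,0,0],0],[[0,0,0],[0,0,0],0],[[0,0,0],[0,0,0],0]]'; python3 -c "
from h import *
look(4)"
```

```text
t: 6.8
ee_pos: [486.3, 107.7, 25.2]
orientation: [-2.341, 2.077, -0.015]
ft_force: [0.4, -0.1, 0.7]
width: 0.4
t 6.85 tcp [486.4 107.3  25.2] fence-frame [-212.4   64.2] F [ 0.8 -0.3  0.2] w 0.5237032101361974
tool x [ 0.118 -0.993 -0.001] y [-0.993 -0.118 -0.016] z [ 0.015  0.003 -1.   ]
shift in tool axes [106.   59.5   2.1]
turn [0.002 0.025 3.14 ]
turn [-0.016  0.001 -0.001]
top heat_sink 0.68 [583.   51.1   2. ] ff [-123.2   -3.2]
top corner_left 0.66 [601.3 149.8  21. ] ff [-93.3  92.7]
top corner_right 0.81 [646.7  -2.4  19.1] ff [-66.5 -63.9]
side heat_sink 0.8 [581.4  59.   -2.7] ff [-123.9    4.9]
side corner_left 0.81 [601.6 150.5  19.6] ff [-92.8  93.3]
side corner_right 0.65 [643.4  -6.   19.8] ff [-70.2 -67.1]
```

View pics/top4z.png

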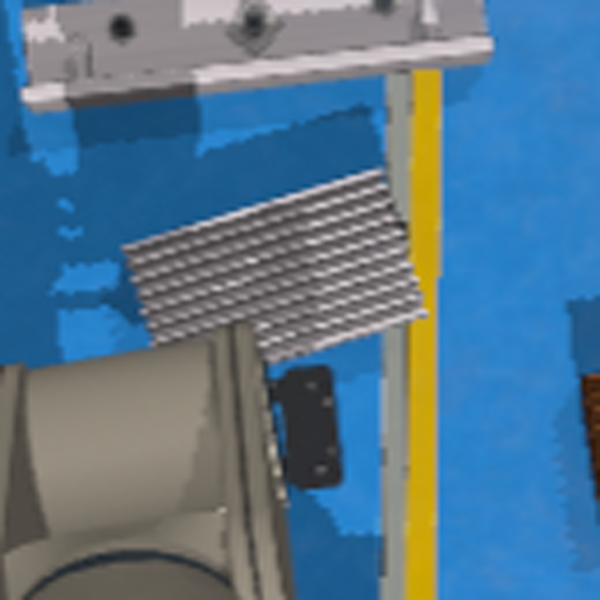

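```bash
python3 -m handwheel '[[[-0.016,0,0],[0,-6,1],0],[[0,0,0],[0,-6,1],0],[[0,0,0],[-1,-6,1],0],[[0,0,0],[-3,-6,0],0],[[0,0,0],[-3,-6,0],0],[[0,0,0],[-3,-6,0],0],[[0,0,0],[-3,-6,0],0],[[0,0,0],[-3,-6,0],0],[[0,0,0],[0,0,0],0],[[0,0,0],[0,0,0],0]]'; python3 -c "
from h import *
p=cv2.imread('pics/top4.png')
P=shot('top')
f=lambda a:[(180+x/4.615-.4,125+y/4.615-.4) for x,y in a]
print('before',[ff(x) for x in back(P,f([(122,247),(383,170)]),45)])
look(5)"
```

```text
t: 8.03
ee_pos: [531.9, 127.2, 20.4]
orientation: [2.338, -2.087, -0.011]
ft_force: [-2.1, -2.3, 1.0]
width: 0.5
before [array([-95.081,  88.932]), array([-66.135, -67.317])]
t 8.13 tcp [531.9 127.2  20.5] fence-frame [-164.9   78.5] F [-0.4  0.4 -1.8] w 0.5490449171833381
tool x [ 0.113 -0.994 -0.   ] y [-0.994 -0.113  0.009] z [-0.009 -0.001 -1.   ]
shift in tool axes [121.  106.2  -0.5]
turn [ 0.001 -0.015  3.135]
turn [ 0.009  0.001 -0.007]
top heat_sink 0.79 [595.   54.2   1. ] ff [-111.    -1.6]
top corner_left 0.73 [634.8 142.1  19.2] ff [-60.9  80.9]
top corner_right 0.73 [634.7 -17.   22.3] ff [-80.1 -77. ]
side heat_sink 0.57 [593.7  61.7   1.8] ff [-111.4    6. ]
side corner_left 0.64 [635.1 144.3  21.6] ff [-60.4  83.1]
side corner_right 0.71 [637.1 -20.3  22. ] ff [-78.1 -80.5]
```

View pics/top5z.png

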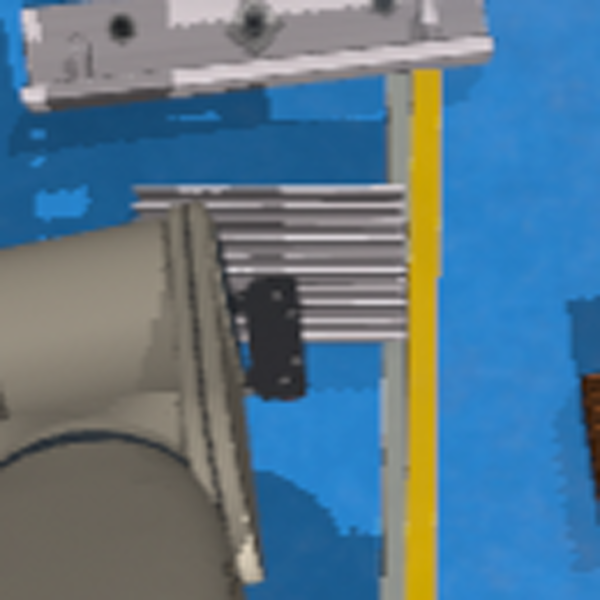

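```bash
python3 -m handwheel '[[[0.009,0,0],[0,-2,0],0],[[0,0,0],[-1,-2,0],0],[[0,0,0],[-1,-2,0],0],[[0,0,0],[0,0,0],0],[[0,0,0],[0,0,0],0],[[0,0,0],[0,0,0],0],[[0,0,0],[0,0,0],0],[[0,0,0],[0,0,0],0],[[0,0,0],[0,0,0],0],[[0,0,0],[0,0,0],0]]'; python3 -c "
from h import *
look(6)"
```

```text
t: 9.32
ee_pos: [535.1, 129.0, 20.2]
orientation: [2.34, -2.091, -0.005]
ft_force: [-2.9, -0.4, 1.4]
width: 0.0
t 9.37 tcp [535.1 129.   20.2] fence-frame [-161.5   79.9] F [-2.1 -1.2  2.2] w 0.6159290220546669
tool x [ 0.112 -0.994  0.   ] y [-0.994 -0.112  0.005] z [-0.005 -0.001 -1.   ]
shift in tool axes [122.5 109.5  -1.2]
turn [-0.    -0.008  3.134]
turn [ 0.005 -0.    -0.008]
top heat_sink 0.55 [594.6  53.9   1.4] ff [-111.4   -1.8]
top corner_left 0.76 [641.1 137.2  18.8] ff [-55.3  75.3]
top corner_right 0.55 [632.5 -24.2  21.7] ff [-83.1 -83.8]
side heat_sink 0.77 [594.6  61.    1.5] ff [-110.5    5.2]
side corner_left 0.69 [638.6 141.2  19. ] ff [-57.2  79.6]
side corner_right 0.94 [632.8 -20.7  18.6] ff [-82.4 -80.4]
```

View pics/top6z.png

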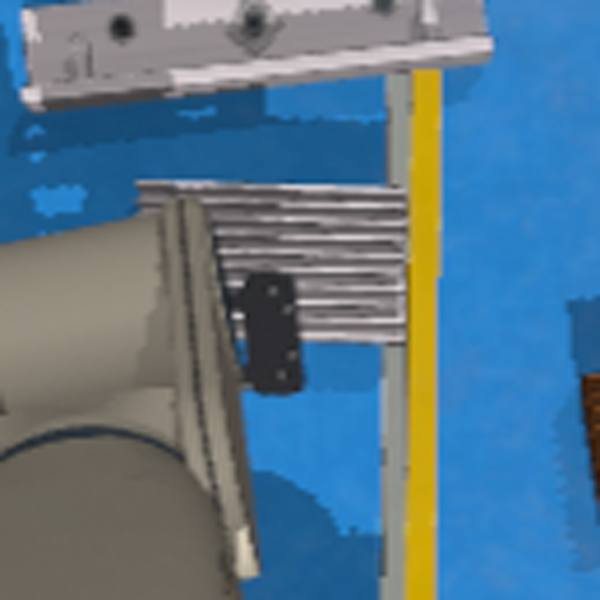

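```bash
python3 -m handwheel '[[[0,0,-0.008],[0,10,0],0],[[0,0,0],[0,14,0],0],[[0,0,0],[0,14,0],0],[[0,0,0],[12,0,0],0.5],[[0,0,0],[20,0,0],1],[[0,0,0],[20,0,0],1],[[0,0,0],[18,0,0],1],[[0,0,0],[7,0,0],1],[[0,0,0],[0,0,0],1],[[0,0,0],[0,0,0],1]]'; python3 -c "
from h import *
look(7)"
```

```text
t: 10.55
ee_pos: [510.2, 44.1, 21.8]
orientation: [-2.351, 2.073, -0.009]
ft_force: [0.2, -0.1, 0.2]
width: 43.9
t 10.6 tcp [510.2  44.4  21.8] fence-frame [-196.4   -1.1] F [0.1 0.  0.5] w 47.58553993446034
tool x [ 0.126 -0.992 -0.   ] y [-0.992 -0.126 -0.009] z [ 0.009  0.001 -1.   ]
shift in tool axes [40.2 75.8 -0.9]
turn [-0.    -0.014 -3.136]
turn [-0.009  0.     0.006]
top heat_sink 0.73 [593.   57.    1.4] ff [-112.6    1.5]
top corner_left 0.61 [639.3 141.1  19.8] ff [-56.6  79.5]
top corner_right 0.59 [631.6 -22.2  20.6] ff [-83.8 -81.7]
side heat_sink 0.64 [596.2  63.2  -3.4] ff [-108.7    7.3]
side corner_left 0.96 [643.2 142.5  21.1] ff [-52.6  80.3]
side corner_right 0.6 [631.8 -21.   21.5] ff [-83.5 -80.5]
```

View pics/top7z.png

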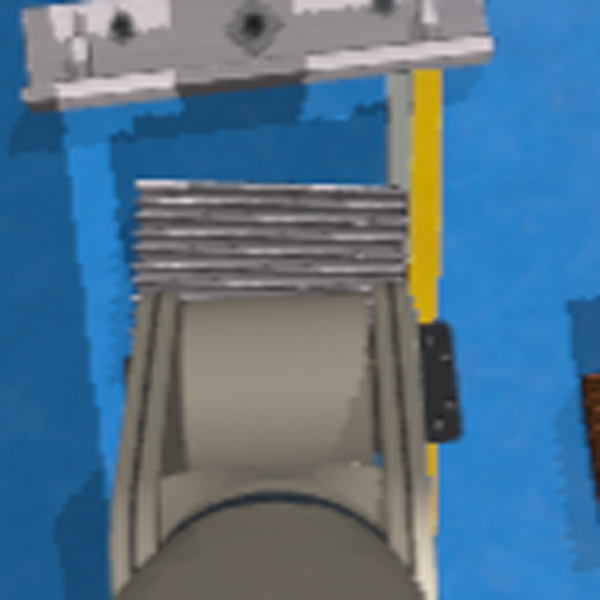

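```bash
python3 -m handwheel '[[[-0.009,0,0.006],[0,0,0],1],[[0,0,0],[0,0,0],1],[[0,0,0],[0,-6,0],1],[[0,0,0],[0,-6,0],1],[[0,0,0],[0,-7,0],1],[[0,0,0],[0,-7,0],1],[[0,0,0],[0,-7,0],1],[[0,0,0],[0,-7,0],1],[[0,0,0],[0,-7,0],1],[[0,0,0],[0,-6,0],1]]'; python3 -c "
from h import *
look(8)"
```

```text
t: 11.78
ee_pos: [558.4, 51.6, 19.8]
orientation: [2.341, -2.072, -0.022]
ft_force: [-7.8, -0.5, 6.3]
width: 87.4
t 11.83 tcp [559.9  51.8  19.8] fence-frame [-146.1    0.2] F [-2.1  0.3 -0.2] w 87.88139320652743
tool x [ 0.121 -0.993 -0.001] y [-0.992 -0.121  0.019] z [-0.019 -0.002 -1.   ]
shift in tool axes [ 41.8 126.    0.2]
turn [-0.001  0.029 -3.14 ]
turn [0.019 0.001 0.002]
top corner_left 0.64 [654.2 153.5  20.4] ff [-40.3  90. ]
top corner_right 0.78 [665.4  -6.4  21.9] ff [-48.4 -70.1]
side heat_sink 0.65 [614.6  68.9  -2.2] ff [-89.7  10.7]
side corner_left 0.63 [651.9 154.3  21. ] ff [-42.5  91.1]
side corner_right 0.56 [664.4  -3.4  20.3] ff [-49. -67.]
```

View pics/top8z.png

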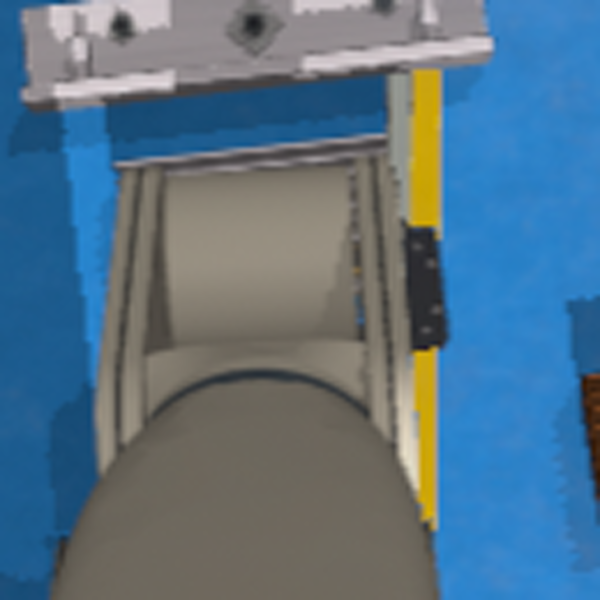

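```bash
python3 -m handwheel '[[[0.019,0,0.002],[0,-4,0],1],[[0,0,0],[0,-5,0],1],[[0,0,0],[0,-5,0],1],[[0,0,0],[0,-5,0],1],[[0,0,0],[0,-5,0],1],[[0,0,0],[0,-5,0],1],[[0,0,0],[0,-4,0],1],[[0,0,0],[0,-2,0],1],[[0,0,0],[0,0,0],1],[[0,0,0],[0,0,0],1]]'; python3 -c "
from h import *
look(9)"
```

```text
t: 13.02
ee_pos: [578.9, 54.6, 19.1]
orientation: [2.337, -2.073, -0.028]
ft_force: [-1.2, 0.3, 0.1]
width: 87.6
t 13.07 tcp [578.9  54.5  19. ] fence-frame [-126.9    0.7] F [-2.  -0.  -0.5] w 87.69689870348031
tool x [ 0.119 -0.993 -0.002] y [-0.993 -0.119  0.025] z [-0.025 -0.001 -1.   ]
shift in tool axes [ 42.5 145.1   0.6]
turn [ 0.002 -0.039  3.141]
turn [ 0.025  0.002 -0.   ]
top corner_right 0.42 [686.9  -5.2  20.3] ff [-26.8 -71.5]
side heat_sink 0.89 [636.5  73.   -1.7] ff [-67.5  12.2]
side corner_left 0.76 [674.5 154.5  22.3] ff [-20.   88.6]
side corner_right 0.56 [685.5  -4.9  19.9] ff [-28.2 -71. ]
```

View pics/top9z.png

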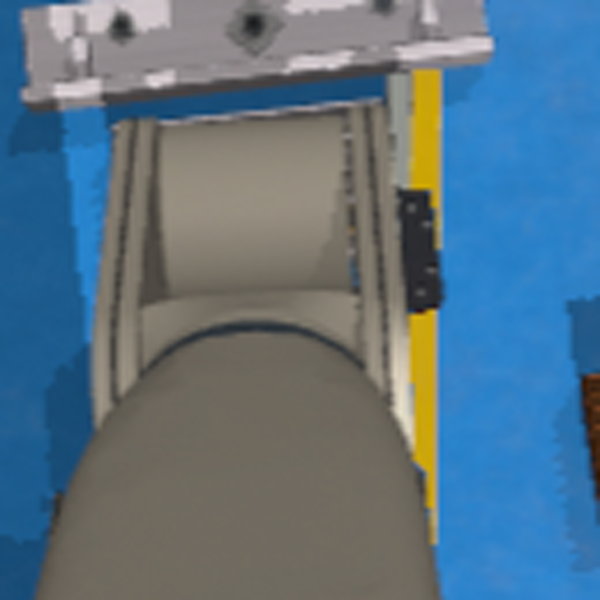

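```bash
python3 -m handwheel '[[[0.025,0,0],[0,-4,0],1],[[0,0,0],[0,-5,0],1],[[0,0,0],[0,-5,0],1],[[0,0,0],[0,-5,0],1],[[0,0,0],[0,-5,0],1],[[0,0,0],[0,-5,0],1],[[0,0,0],[0,-4,0],1],[[0,0,0],[0,-3,0],1],[[0,0,0],[0,0,0],1],[[0,0,0],[0,0,0],1]]'; python3 -c "
from h import *
look(10)"
```

```text
t: 14.25
ee_pos: [598.6, 57.4, 17.2]
orientation: [2.333, -2.068, -0.039]
ft_force: [-1.2, 0.2, -0.3]
width: 87.5
t 14.3 tcp [598.7  57.4  17.2] fence-frame [-106.9    1.2] F [-1.6 -0.5 -0.3] w 88.14649973203213
tool x [ 0.12  -0.993 -0.003] y [-0.992 -0.12   0.034] z [-0.034 -0.001 -0.999]
shift in tool axes [ 42.8 165.1   0.7]
turn [-0.004  0.054 -3.141]
turn [0.034 0.003 0.001]
top heat_sink 0.64 [461.7 371.6  -4. ] ff [-205.3  329.5]
side heat_sink 0.66 [654.8  75.7  -0.7] ff [-49.   12.6]
side corner_left 0.79 [694.8 160.5  20.2] ff [ 0.8 92. ]
side corner_left 0.63 [703.5  -3.2  19.7] ff [-10.2 -71.5]
side corner_right 0.64 [707.    0.1  21.6] ff [ -6.3 -68.6]
```

View pics/top10z.png

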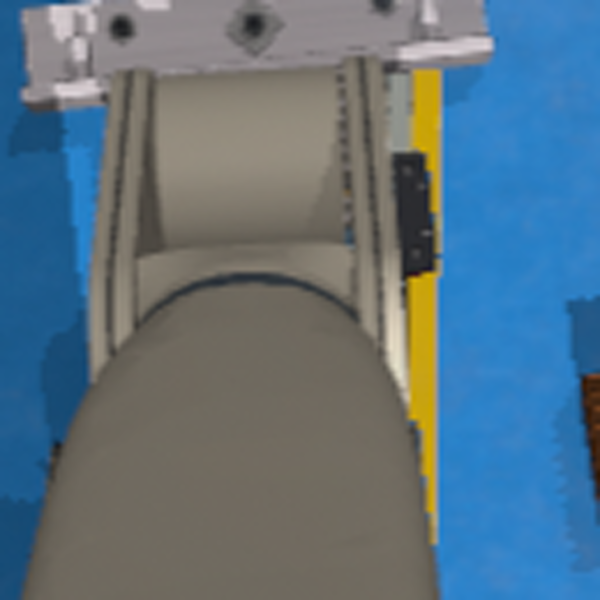

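```bash
python3 -m handwheel '[[[0.017,0,0],[0,-3,-1],1],[[0.017,0,0],[0,-3,-1],1],[[0,0,0],[0,-3,0],1],[[0,0,0],[0,-3,0],1],[[0,0,0],[0,-3,0],1],[[0,0,0],[0,-3,0],1],[[0,0,0],[0,-3,0],1],[[0,0,0],[0,-3,0],1],[[0,0,0],[0,-3,0],1],[[0,0,0],[0,-3,0],1]]'; python3 -c "
from h import *
look(11)"
```

```text
t: 15.48
ee_pos: [598.1, 57.4, 13.8]
orientation: [2.321, -2.052, -0.067]
ft_force: [-10.8, -2.3, 9.1]
width: 87.8
t 15.53 tcp [598.1  57.4  13.8] fence-frame [-107.5    1.3] F [-11.6  -2.1   9.4] w 87.61705923242862
tool x [ 0.122 -0.992 -0.004] y [-0.991 -0.122  0.061] z [-0.061 -0.004 -0.998]
shift in tool axes [ 42.6 164.7   1.8]
turn [-0.006  0.096 -3.137]
turn [0.061 0.004 0.003]
side heat_sink 0.6 [657.7  76.6   1.3] ff [-46.1  13.2]
side corner_left 0.93 [694.1 160.1  22.3] ff [ 0.1 91.7]
side corner_left 0.68 [459.9 373.9   1.7] ff [-206.8  332. ]
side corner_right 0.88 [708.4  -0.4  19.4] ff [ -5.  -69.3]
```

```bash
python3 -m handwheel '[[[0.03,0,0],[0,8,-2],1],[[0.03,0,0],[0,15,-2],1],[[0,0,0],[0,25,0],1],[[0,0,0],[0,25,-10],1],[[0,0,0],[0,25,-10],1],[[0,0,0],[0,25,-20],1],[[0,0,0],[0,25,-20],1],[[0,0,0],[0,10,-20],1],[[0,0,0],[0,0,-10],1],[[0,0,0],[0,0,0],1]]'; python3 -c "
from h import *
p=look(12)
im=cv2.imread('pics/top12.png')[120:190,170:300]
cv2.imwrite('pics/top12z.png',cv2.resize(im,(780,420),interpolation=cv2.INTER_CUBIC))
im=cv2.imread('pics/side12.png')[180:250,170:280]
cv2.imwrite('pics/side12z.png',cv2.resize(im,(770,490),interpolation=cv2.INTER_CUBIC))
"
```

```text
t: 16.72
ee_pos: [436.7, 37.1, 111.1]
orientation: [-2.342, 2.074, -0.011]
ft_force: [0.7, -0.7, 0.8]
width: 88.0
t 16.77 tcp [436.6  37.2 110.5] fence-frame [-270.2    0.5] F [ 0.3  0.9 -0.4] w 87.95153036144295
tool x [ 0.121 -0.993 -0.004] y [-0.993 -0.121 -0.014] z [ 0.013  0.005 -1.   ]
shift in tool axes [42.6  3.  88.3]
turn [-0.006 -0.022 -3.14 ]
turn [-0.014  0.004  0.001]
top heat_sink 0.88 [659.   67.7   1.6] ff [-45.9   4.3]
top corner_left 0.65 [692.8 159.2  21.9] ff [-1.3 91. ]
top corner_right 0.97 [709.5  -2.2  20.6] ff [ -4.  -71.3]
side heat_sink 0.58 [657.9  73.7  -0.6] ff [-46.2  10.3]
side corner_left 0.91 [691.5 158.   21.8] ff [-2.8 89.9]
side corner_right 0.92 [705.2  -1.5  19.3] ff [ -8.3 -70. ]
```

View pics/top12z.png

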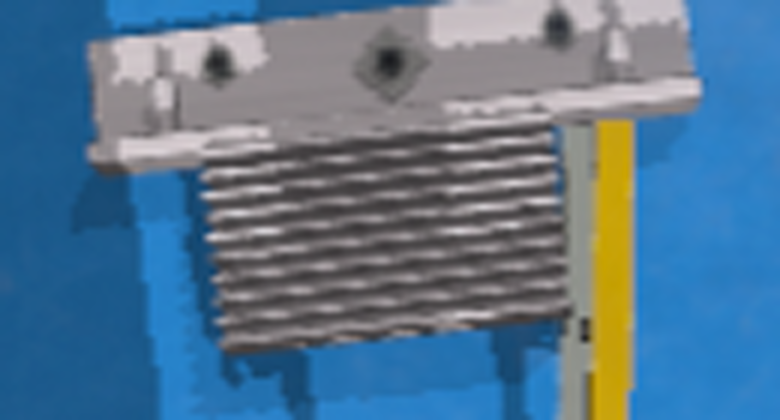

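View pics/side12z.png

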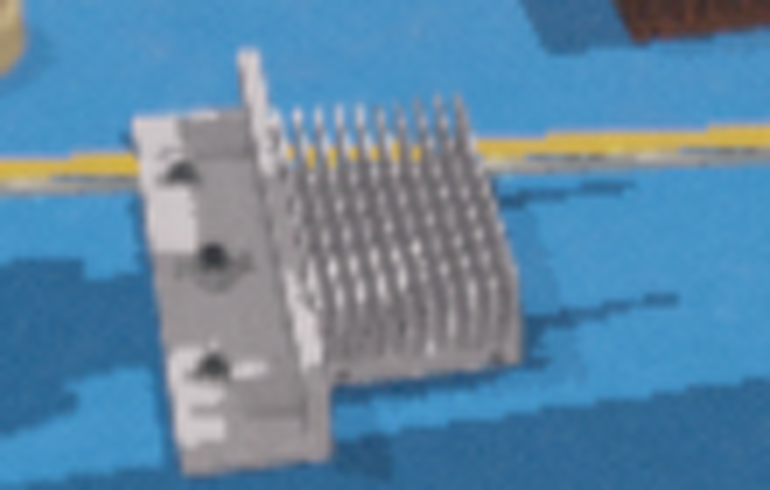

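The sink is up against the fence, but the right end may be a few mm short. I'll close the fingers and push the right end home again, then check the force.

```bash
python3 -m handwheel '[[[-0.014,0,0],[10,0,15],0],[[0,0,0],[15,-20,20],0],[[0,0,0],[15,-20,20],0],[[0,0,0],[10,-20,20],0],[[0,0,0],[0,-20,8],0],[[0,0,0],[0,-20,0],0],[[0,0,0],[0,-18,0],0],[[0,0,0],[0,-10,0],0],[[0,0,0],[0,0,0],0],[[0,0,0],[0,0,0],0]]'; python3 -c "
from h import *
need(440,-5,22)"
```

```text
t: 17.95
ee_pos: [572.2, 1.7, 11.9]
orientation: [2.347, -2.077, -0.022]
ft_force: [-0.9, -0.5, -0.6]
width: 25.0
t 17.95 tcp [572.2   1.7  11.9] fence-frame [-139.9  -51. ] F [-0.9 -0.5 -0.6] w 24.971094308618554
tool x [ 0.121 -0.993 -0.006] y [-0.992 -0.121  0.015] z [-0.016  0.004 -1.   ]
shift in tool axes [ -9.5 132.1  -8. ]
turn [-0.009  0.024 -3.14 ]
turn [0.015 0.006 0.002]
```

```bash
python3 -m handwheel '[[[0.015,0.006,0],[0,0,-5],0],[[0,0,0],[0,-4,-4],0],[[0,0,0],[0,-5,0],0],[[0,0,0],[0,-5,0],0],[[0,0,0],[0,-5,0],0],[[0,0,0],[0,-5,0],0],[[0,0,0],[0,-4,0],0],[[0,0,0],[0,-4,0],0],[[0,0,0],[0,-4,0],0],[[0,0,0],[0,-4,0],0]]'; python3 -c "
from h import *
need(440,-5,22)"
```

```text
t: 18.78
ee_pos: [606.4, 6.4, 21.2]
orientation: [2.345, -2.075, -0.015]
ft_force: [-20.9, -4.4, 14.9]
width: 0.1
t 18.78 tcp [606.4   6.4  21.2] fence-frame [-105.4  -50.3] F [-20.9  -4.4  14.9] w 0.08251584127649142
tool x [ 0.122 -0.993 -0.   ] y [-0.992 -0.122  0.014] z [-0.014 -0.002 -1.   ]
shift in tool axes [ -9.  166.5   1.6]
turn [-0.     0.022 -3.139]
turn [0.014 0.    0.002]
```

```bash
python3 -m handwheel '[[[0.014,0,0],[0,10,0],0],[[0,0,0],[0,14,0],0],[[0,0,0],[-15,6,0],0],[[0,0,0],[-28,0,0],0],[[0,0,0],[-28,0,0],0],[[0,0,0],[-28,0,0],0],[[0,0,0],[-15,0,0],0],[[0,0,0],[0,0,0],0],[[0,0,0],[0,-5,0],0],[[0,0,0],[0,-5,0],0]]'; python3 -c "
from h import *
look(13)"
```

```text
t: 19.62
ee_pos: [570.8, 124.9, 20.6]
orientation: [2.349, -2.082, -0.004]
ft_force: [0.5, -0.7, -0.6]
width: 0.1
t 19.67 tcp [572.2 124.7  20.8] fence-frame [-125.2   71.2] F [ 0.5 -0.1 -0.4] w 0.5334136497999887
tool x [ 0.12  -0.993 -0.001] y [-0.993 -0.12   0.002] z [-0.002  0.    -1.   ]
shift in tool axes [113.  146.7  -1. ]
turn [ 0.001 -0.003  3.141]
turn [ 0.002  0.001 -0.   ]
top heat_sink 0.63 [657.4  65.3   1.3] ff [-47.7   2. ]
top heat_sink 0.49 [700.   68.3  -1.3] ff [-5.1 -0.1]
top corner_left 0.95 [692.6 158.4  18.7] ff [-1.6 90.3]
top corner_right 0.63 [711.1  -0.7  17.8] ff [ -2.2 -70. ]
side heat_sink 0.98 [655.1  74.1  -1.5] ff [-49.   11.1]
side heat_sink 0.61 [738.6  76.1  10.8] ff [34.2  3. ]
side heat_sink 0.51 [702.9  69.8   2.8] ff [-2.  1.]
side corner_right 0.74 [709.3  -3.2  20.2] ff [ -4.4 -72.2]
```

```bash
python3 -m handwheel '[[[0,0,0],[0,-4,0],0],[[0,0,0],[0,-4,0],0],[[0,0,0],[0,-4,0],0],[[0,0,0],[0,-4,0],0],[[0,0,0],[0,-4,0],0],[[0,0,0],[0,-4,0],0],[[0,0,0],[0,-4,0],0],[[0,0,0],[0,-4,0],0],[[0,0,0],[0,-4,0],0],[[0,0,0],[0,-4,0],0]]'; python3 -c "
from h import *
look(14)"
```

```text
t: 20.85
ee_pos: [590.2, 124.8, 17.0]
orientation: [2.317, -2.059, -0.053]
ft_force: [-13.1, -2.0, 10.8]
width: 0.5
t 20.9 tcp [590.2 124.8  16.9] fence-frame [-107.3   69.2] F [-13.8  -1.6   9.2] w 0.2907592126318279
tool x [ 0.118 -0.993  0.002] y [-0.992 -0.117  0.055] z [-0.054 -0.008 -0.999]
shift in tool axes [111.3 164.4   4.1]
turn [-0.003 -0.086  3.138]
turn [ 0.055 -0.002 -0.002]
top heat_sink 0.68 [654.9  66.3   1.9] ff [-50.    3.3]
top corner_right 0.8 [708.6  -1.   21.1] ff [ -4.8 -70. ]
side heat_sink 0.66 [654.3  75.2  -4. ] ff [-49.5  12.3]
side corner_left 0.68 [695.2 160.1  21.3] ff [ 1.1 91.7]
side corner_left 0.53 [463.2 373.7   1.9] ff [-203.6  331.4]
side corner_right 0.64 [707.3  -1.3  20.4] ff [ -6.1 -70. ]
```

```bash
python3 -m handwheel '[[[0.03,0,0],[0,10,-3],0],[[0.025,0,0],[0,14,0],0],[[0,0,0],[10,6,0],0],[[0,0,0],[20,0,0],0],[[0,0,0],[22,0,0],0],[[0,0,0],[10,0,0],0],[[0,0,0],[0,0,0],0],[[0,0,0],[0,-5,0],0],[[0,0,0],[0,-5,0],0],[[0,0,0],[0,-5,0],0]]' && python3 -m handwheel '[[[0,0,0],[0,-4,0],0],[[0,0,0],[0,-4,0],0],[[0,0,0],[0,-4,0],0],[[0,0,0],[0,-4,0],0],[[0,0,0],[0,-4,0],0],[[0,0,0],[0,-4,0],0],[[0,0,0],[0,-4,0],0],[[0,0,0],[0,-4,0],0],[[0,0,0],[0,-3,0],0],[[0,0,0],[0,-3,0],0]]'; python3 -c "
from h import *
need(440,-5,22)"
```

```text
t: 22.08
ee_pos: [584.4, 58.5, 20.8]
orientation: [2.349, -2.085, 0.001]
ft_force: [0.5, 0.5, -0.3]
width: 0.7
t: 22.92
ee_pos: [597.6, 63.7, 16.2]
orientation: [2.321, -2.045, -0.061]
ft_force: [-9.8, -2.8, 8.1]
width: 0.4
t 22.92 tcp [597.6  63.7  16.2] fence-frame [-107.3    7.6] F [-9.8 -2.8  8.1] w 0.4197143552093894
tool x [ 0.126 -0.992  0.002] y [-0.99  -0.125  0.062] z [-0.061 -0.009 -0.998]
shift in tool axes [ 48.4 165.    4.5]
turn [ 0.003  0.097 -3.134]
turn [ 0.062 -0.002  0.006]
```

Now I'll retreat well clear and check.

```bash
python3 -m handwheel '[[[0.03,0,0],[0,8,-2],0],[[0.03,0,0],[0,15,-2],0],[[0,0,0],[0,25,0],0],[[0,0,0],[0,30,-10],0],[[0,0,0],[0,30,-20],0],[[0,0,0],[0,30,-25],0],[[0,0,0],[0,25,-30],0],[[0,0,0],[0,10,-30],0],[[0,0,0],[0,0,-10],0],[[0,0,0],[0,0,0],0]]'; python3 -c "
from h import *
p=look(15)
im=cv2.imread('pics/top15.png')[120:190,170:300]
cv2.imwrite('pics/top15z.png',cv2.resize(im,(780,420),interpolation=cv2.INTER_CUBIC))
im=cv2.imread('pics/side15.png')[180:250,170:280]
cv2.imwrite('pics/side15z.png',cv2.resize(im,(770,490),interpolation=cv2.INTER_CUBIC))
# rectified metric view, plane z=45, fence frame, 0.5mm/px
xs=np.arange(-110,80,.5);ys=np.arange(150,-150,-.5)
for z in (45,):
  g=np.array([[*unff((x,y)),z] for x in xs[::-1] for y in ys])
  uv=proj(p,g).reshape(len(xs),len(ys),2).astype(np.float32)
  r=cv2.remap(np.asarray(p['pixels']),uv[...,0],uv[...,1],cv2.INTER_CUBIC)
  cv2.imwrite('pics/rect15.png',cv2.cvtColor(r,cv2.COLOR_RGB2BGR))
  gr=cv2.GaussianBlur(cv2.cvtColor(r,cv2.COLOR_RGB2GRAY),(0,0),2).astype(float)
  gx=cv2.Sobel(gr,-1,1,0);gy=cv2.Sobel(gr,-1,0,1)
  # roi over sink rows x -85..-10, cols y 80..-60
  i=lambda x:int((xs[-1]-x)*2); j=lambda y:int((150-y)*2)
  def ori(x0,x1,y0,y1):
    s=np.s_[i(x1):i(x0),j(y0):j(y1)];a,b,c=(gx[s]**2).sum(),(gy[s]**2).sum(),(gx[s]*gy[s]).sum()
    return .5*np.arctan2(2*c,b-a)
  print('sink tilt rel (rad)',ori(-85,-10,80,-60),ori(-85,-45,80,-60),ori(-45,-10,80,-60),'fence left stub',ori(-12,12,135,98),'right stub',ori(-12,12,-80,-135))
"
```

```text
t: 23.75
ee_pos: [417.2, 43.8, 148.1]
orientation: [2.358, -2.068, -0.004]
ft_force: [-0.2, 0.3, -0.1]
width: 0.5
t 23.8 tcp [417.3  43.8 147.4] fence-frame [-288.6    9.4] F [ 0.4 -0.2 -1. ] w 0.33239275856242473
tool x [ 0.131 -0.991  0.001] y [-0.991 -0.131  0.006] z [-0.006 -0.002 -1.   ]
shift in tool axes [ 51.2 -16.9 125.4]
turn [ 0.002  0.01  -3.131]
turn [ 0.006 -0.001  0.011]
top heat_sink 0.81 [657.6  66.9   0.7] ff [-47.3   3.6]
top corner_left 0.6 [690.3 161.2  21.6] ff [-3.5 93.3]
top corner_right 0.71 [708.6   2.4  21.1] ff [ -4.4 -66.6]
side heat_sink 0.55 [657.5  75.2   1.3] ff [-46.4  11.9]
side corner_left 0.65 [692.5 161.2  22.3] ff [-1.4 93.1]
side corner_right 0.65 [710.1   0.1  19.2] ff [ -3.2 -69.1]
side corner_right 0.65 [657.2  75.8   0.4] ff [-46.6  12.5]
sink tilt rel (rad) -0.03419401515990636 -0.03756659274207239 -0.03129445996386319 fence left stub -0.07337708895206478 right stub -0.031924419701726076
```

View pics/rect15.png

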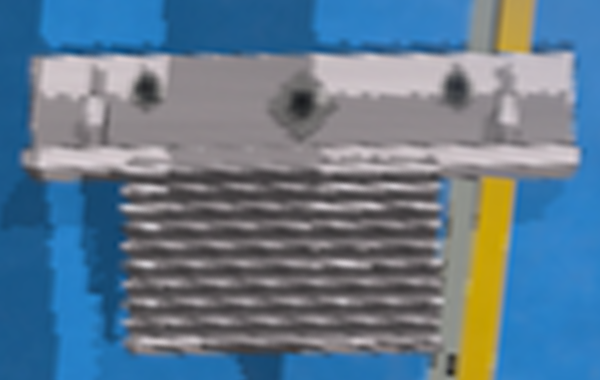

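View pics/side15z.png

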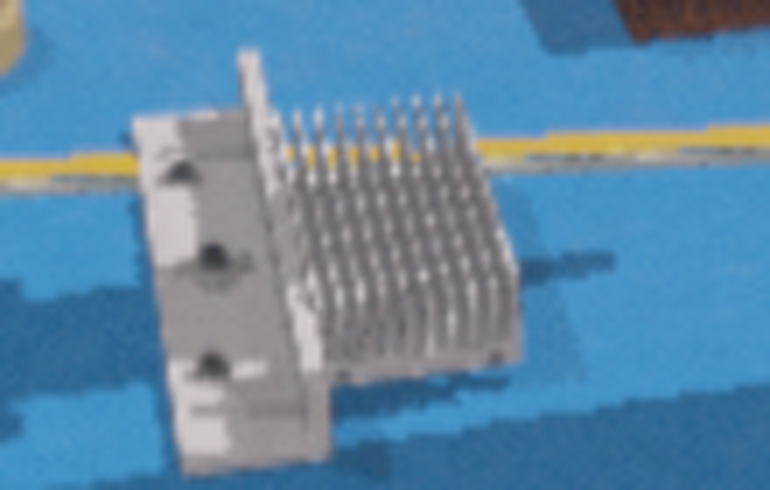

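View pics/top15.png

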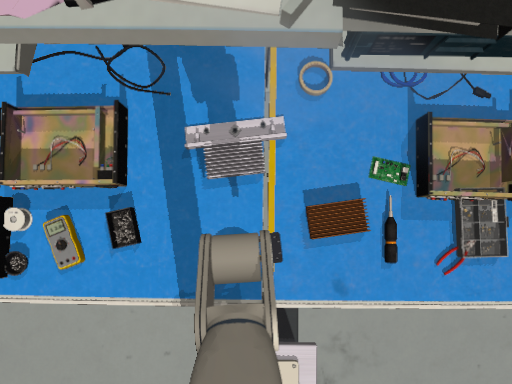

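The rectified view shows the sink's near edge parallel to the fence, from (130,352) to (440,350). Its ends sit well inside the fence's ends, and the side view shows no gap. In the top view, everything else is where it started. Handing in.

```bash
python3 -c "
from h import *
a=cv2.imread('pics/top0.png').astype(int);b=cv2.imread('pics/top15.png').astype(int)
d=np.abs(a-b).max(2)
for n,(x0,y0,x1,y1) in dict(bin=(105,205,142,248),driver=(382,190,400,265),board=(368,155,412,186),brown=(304,197,370,240)).items(): print(n,(d[y0:y1,x0:x1]>60).mean().round(3))
print(ctrl.close_job())"
```

```text
bin 0.0
driver 0.0
board 0.0
brown 0.0
the job is handed in; nothing more can be done
None
```

The heat sink is home against the fence, and I handed the job in at about 24 s of the 67 s allowed.

1. **Right end first:** I pushed the right-hand end forward with closed fingertips until it led by about 25–29 mm.
2. **Left end next:** I pushed the left-hand end forward until it led by about 25 mm.
3. **Home:** I pushed the sink to the fence with both fingertips spread. I then pressed the right end, the left end and the middle in turn, and backed well clear.

**Last checks:**
- **Contact:** All three presses stalled at nearly the same depth, against about 21 N, 14 N and 10 N. Sliding across the bench gave 8 N or less.
- **Parallel:** The rectified top view shows the sink parallel to the fence.
- **Ends:** The sink spans about -70 to +90 mm along a fence that reaches ±140 mm, so neither end sticks out.
- **Other things:** The top pictures show no change at the bin, driver, board or brown look-alike between start and finish.

**What disagreed:**
- **Corner positions:** The network corner positions put the far side about 1–4 mm short of the fence plane I measured, with the right end about 1–2 mm further off. That is within their error and the calibration's, and the stalled presses point to contact.
- **Fin angle:** An automatic fin-angle estimate gave -0.03 rad. I discounted it because its readings of the fence itself were off by similar or larger amounts (-0.03 to -0.07 rad).

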